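Set the bathroom air dryer to full and start it

TASK

On the small air dryer, push the lever along its slot with a fingertip, past the first notch and fully home at the second stop, then press the round start button right down and let it spring back, leaving the lever at the second stop and your hand clear. Only push and press: do not grip or lift anything, push gently, keep the dryer standing where it is, and leave the other things on the shelf as they are.

Things in the scene. Friction and masses are not known exactly. Their poses are not given: they have to be found in the camera images.
- dryer: shelf-top air dryer, a white plastic box 170 (x) x 260 (y) x 106 mm high including four 6 mm rubber feet, about 3.2 kg, standing loose on the shelf (a sideways push above about 14 N makes it slip); its flat top (the deck) is at z = 106 mm. Origin at the centre of its underside, z up; -x is the side with the outlet louvres, near which lie the slot and the button; +y is the way the lever is pushed. Turned at most 0.5 rad.
- lever (a joint): travel of the lever along its slot in m: about 0 at the start (off stop), 0.030 at the first notch, 0.060 at the second stop, which is the end of the slot. It slides along the dryer's +y. A sprung detent pulls it to the nearest stop: a steady push of about 9 N is needed out of the off stop and again out of the first notch; beyond half way between two stops it jumps to the next one and stays there.
- lever_top (a point): middle of the top of the lever's tab, moving with it. The tab is a grey upright block 28 mm (dryer x) x 12 mm (dryer y) x 22 mm high, from 4 to 26 mm above the deck; the point lies 132 mm above the shelf. At lever travel 0 it lies at x = -35, y = -45 mm in the dryer's frame, at the second stop at y = +15 mm. The deck behind it (dryer -y) is free for 75 mm.
- start (a joint): travel of the start button in m, 0 is out, 0.006 fully down; it is a spring button, 1.5 N to start and 5 N fully down. Press straight down, at least 4.5 mm.
- start_top (a point): centre of the top of the round white start button, 32 mm in diameter, moving with it; it stands 18 mm above the deck in a grey collar 48 mm in diameter and 12 mm high, so the button stands 6 mm proud of the collar. Its centre lies at x = -35, y = +85 mm in the dryer's frame, at the far end of the slot's line.
- comb: bystander: flat aluminium lint comb, 85 mm long (y), 8 mm thick, lying on the rear (+x) half of the dryer's deck; origin under its middle
- jar: bystander: small glass jar with red twist lid, 56 mm across, 60 mm high, standing before the dryer's louvres; origin under its centre
- brush: bystander: yellow stain brush lying bristles down, 175 mm long (x), 30 mm high, at the dryer's -y end; origin under its middle
- scoop: bystander: clear measuring scoop with handle folded along its side, 54 mm across, 34 mm high, off the dryer's +y end; origin under the cup
- beaker: bystander: white tooth mug without handle, 68 mm across, 95 mm high, off the dryer's +y end; origin under its centre

How it is judged:
On the way, in this order (a step that is already met when the one before it is completed fails the run):
1. the lever is at the second stop (value of joint lever above 0.056 m), for 0.2 s.
2. the start button is pressed down (value of joint start above 0.0042 m and value of joint lever above 0.056 m), for 0.05 s.
At the end, for the whole second after the job is handed in: the lever stands within 4 mm of its second stop, the start button has been pressed (4.2 mm or more) after that and is out again, the dryer is at rest, flat and within 30 mm of where it stood, and every bystander is within 35 mm of where it was (value of joint lever above 0.056 m and value of joint start below 0.0015 m and linear speed of dryer below 0.01 m/s and distance of dryer from where it was at the start of the episode below 0.03 m and height (world z) of dryer below 0.01 m and angle between dryer's own z axis and vertical below 0.1 rad and distance of each of comb, jar, brush, scoop, beaker from where it was at the start of the episode below 0.035 m); the robot touches nothing.
It fails at once if the dryer is lifted or tipped (height (world z) of dryer above 0.012 m or angle between dryer's own z axis and vertical above 0.12 rad).
It fails at once if the dryer is shoved more than 30 mm (distance of dryer from where it was at the start of the episode above 0.03 m).
It fails at once if the lever is gripped or forced (more than 35 N between fingers and lever) (contact force between the fingers and lever above 35 N).
It fails at once if another thing on the shelf is carried off, pushed or lifted more than 35 mm (distance of any of comb, jar, brush, scoop, beaker from where it was at the start of the episode above 0.035 m).
It also fails if it takes over 40 s, if anything falls off the work surface, if the arm or the gripper's body presses on something with over 40 N, if the wrist force passes 120 N, or if a joint passes its speed limit or range.

ROBOT

A 6-joint arm with a two-finger parallel gripper is mounted at the origin on the work surface. World frame = base frame: x ahead of the robot, y to its left, z up, the work surface at z = 0. Lengths are in m, angles in rad, forces in N, time in s.
With the tool pointing down it reaches from about 0.35 to 0.775 m from the base axis. Payload 7.3 kg.
Tool frame: the origin (TCP) lies on the mounting face of the last link; the fingertips stand 178 mm ahead of it and the grasp point (between the pads) lies 159 mm ahead of it (robot.tcp_to_tips is the distance from the TCP to the fingertips, in m); z points along the fingers, y is the direction in which the jaws open and shut (so a half turn about z gives the same grasp; the last joint's range is limited). The gripper opens to 92 mm and grips with 3 to 60 N. Pads are 19 mm wide; open, the fingers measure 130 mm over their backs; the gripper's body (75 mm by 190 mm) begins 47 mm behind the grasp point.
Start: joints at [1.04, 0.342, 1.524, -0, 1.275, -0.146], TCP at [0.197, 0.487, 0.405] pointing down, gripper open.
Joint ranges: [-2.53, 2.53], [-0.77, 2.02], [0.04, 2.7], [-1, 4.14], [0.28, 2.66], [-3.11, 3.11]. Speed limits (rad/s): [2.57, 2.57, 3.14, 3.14, 3.14, 3.14].

INTERFACE

Orientations are given as [roll, pitch, yaw] about the fixed x, y, z axes, in that order (R = Rz(yaw) Ry(pitch) Rx(roll)).
In Python, from cell import robot, viewer gives the robot as it stands.
- The arm moves only by the shell command python3 -m creep 'ROWS' [OPENING] [FORCE]. ROWS is JSON, a list that holds one entry, the list of rows, each a list of 6 numbers: the shift along the world's x, y, z in mm, then the turn, a rotation vector about the world's x, y, z in degrees. A call has 1 to 5 rows; each row shifts and turns the pose as measured when the row begins; what a row does not reach is not made up. A row lasts 1/12 s, in which the tool goes at most 41.7 mm and 7.16 degrees, less where a joint would pass 70% of its speed; a pose out of reach is approached as far as the arm can. A call with a gripper value outside its range is refused whole. OPENING is the closure, from -1 (fully open) to 1 (shut), set as the call begins (- or left out, the last holds). The fingers move at their own pace and stop on an object; FORCE is the grip in N (left out, the last holds). Time passes only in rows, so rows that do not move let the fingers close. It gives the time, the measured TCP pose, the force and the opening at its end, in the units of the state.
- robot.observe(): the state, without advancing time (a new reading comes with each control period).
- viewer.read_camera(name): name is "side" or "top" or "wrist"; returns the picture (420x560x3 uint8, blue, green, red); there is no depth.
- viewer.camera_model(name): a dict with "fx", "fy", "cx", "cy" (pixels), "pose" (4x4, takes a point from camera to world coordinates); the wrist camera has in their place "mount" (4x4, takes a point from camera to tool coordinates, whose origin is the TCP and whose axes are the flange's). Camera axes: x right, y up, looking along -z (the intrinsics and any distortion apply to the point x, -y, -z); pixel columns grow to the right and rows downward; lengths in m; the calibration is good to about 2 mm. A picture is of the moment at which its call begins: read the wrist's pose just before it. camera_model takes no time and is no camera call.
- robot.hand_in(): hands the job in, once; it reports no verdict.
The state is a dict: "time": time; "qpos": joint angles; "qvel": joint speeds; "joint_efforts": joint torques, N m; "tool_pos": TCP position; "tool_rot": TCP orientation; "contact_force": force on the tool from outside, world axes, zero at the start; "torque": the same for the moment, N m; "opening": finger opening in m.
Only numpy, scipy, OpenCV 4.12 (cv2) and the standard library are available. Lean on these libraries where they do the work, as an engineer would, in place of code of your own. Each camera call takes 0.05 s, during which the arm holds its last target. There are 200 camera calls.

## Working session

There is one attempt and no reset: what is moved stays moved. The work goes in short steps, Python scripts to look and compute and a shell command to move; the robot and the scene stay as the last step left them, time stands still between calls to the robot, and variables do not carry over. Pictures are saved under pics/ and viewed, about 8 in all and at most 12, crops included, and the job is handed in when it is done.

```bash
mkdir -p pics; ls
python3 - <<'E'
from cell import robot, viewer
import cv2,numpy as np
s=robot.observe();print(s)
for n in("top","side"):
    cv2.imwrite(f"pics/{n}0.png",viewer.read_camera(n))
    m=viewer.camera_model(n);print(n,{k:(np.round(v,3).tolist()) for k,v in m.items()})
print({k:np.round(v,3).tolist() for k,v in viewer.camera_model("wrist").items()})
E
```

```text
pics
{'time': 0.0, 'qpos': array([ 1.03996936e+00,  3.42722609e-01,  1.52504190e+00,  4.57289600e-07,
        1.27542383e+00, -1.45988153e-01]), 'qvel': array([ 0.00087043, -0.00222223, -0.00015506,  0.00061647, -0.00069745,
       -0.00082177]), 'joint_efforts': array([-2.85926275e-03, -4.31247926e+01, -2.44216686e+01,  7.15565588e-02,
        5.60635119e-02, -8.05977766e-05]), 'tool_pos': array([0.19698889, 0.48648429, 0.40403613]), 'tool_rot': array([-3.14001400e+00, -2.32557519e-04,  2.75675352e+00]), 'contact_force': array([ 0.2184895 ,  0.59012729, -0.2653725 ]), 'torque': array([0.00290973, 0.029713  , 0.02603403]), 'opening': 0.09206328107761123}
top {'fx': 418.418, 'fy': 418.418, 'cx': 284.305, 'cy': 206.199, 'pose': [[-0.014, 0.996, -0.085, 0.445], [-1.0, -0.016, -0.016, 0.053], [-0.018, 0.085, 0.996, 0.889], [0.0, 0.0, 0.0, 1.0]]}
side {'fx': 484.391, 'fy': 484.391, 'cx': 280.133, 'cy': 207.535, 'pose': [[-0.965, 0.189, -0.18, 0.413], [-0.261, -0.716, 0.648, 0.567], [-0.006, 0.672, 0.74, 0.689], [0.0, 0.0, 0.0, 1.0]]}
{'fx': 290.801, 'fy': 290.801, 'cx': 280.321, 'cy': 209.305, 'mount': [[0.0, 0.965, 0.262, 0.072], [1.0, 0.0, -0.0, -0.0], [-0.0, 0.262, -0.965, 0.02], [0.0, 0.0, 0.0, 1.0]]}
```

View pics/top0.png

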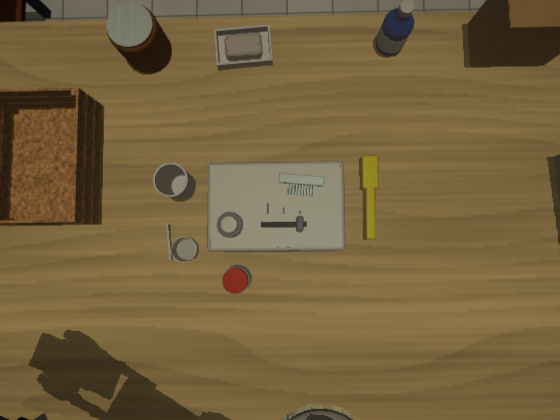

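View pics/side0.png

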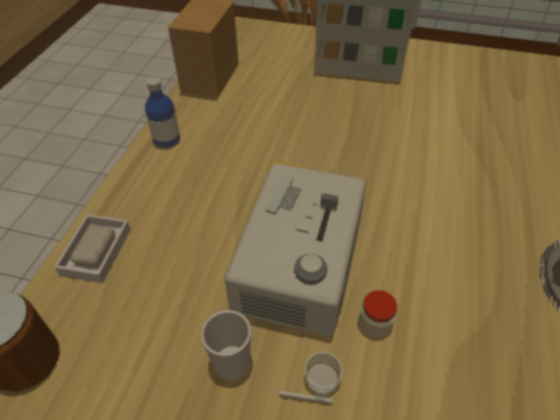

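The top view shows the dryer at about (208–344, 162–250), the button at about (229,224) and the lever top at about (299,223). The jar is at (236,280), the brush at x≈370 and the mug and scoop to the left. The side view agrees. Next I'll convert these pixels to positions and take a closer crop.

```bash
cat > h.py <<'E'
import numpy as np, cv2
from cell import robot, viewer
def ray(name,uv,z):
    m=viewer.camera_model(name);P=np.array(m["pose"])
    d=P[:3,:3]@np.array([(uv[0]-m["cx"])/m["fx"],-(uv[1]-m["cy"])/m["fy"],-1])
    return P[:3,3]+d*(z-P[2,3])/d[2]
def proj(name,p):
    m=viewer.camera_model(name);P=np.array(m["pose"]);c=P[:3,:3].T@(np.array(p)-P[:3,3])
    return [m["cx"]+m["fx"]*c[0]/-c[2], m["cy"]-m["fy"]*c[1]/-c[2]]
E
python3 - <<'E'
from h import *
for n,uv,z in [("top",(229,224),.124),("side",(311,263),.124),("top",(299.5,222),.132),("side",(329,199),.132),
 ("top",(209,163),.106),("top",(344,162),.106),("top",(344,250),.106),("top",(208,250),.106)]:
    print(n,uv,np.round(ray(n,uv,z),4))
t=cv2.imread("pics/top0.png")[155:260,200:350];s=cv2.imread("pics/side0.png")[160:330,225:375]
cv2.imwrite("pics/c1.png",np.hstack([cv2.resize(t,None,fx=3.0,fy=3,interpolation=2),cv2.resize(s,None,fx=2,fy=315/170,interpolation=2)]))
E
```

```text
top (229, 224) [0.479 0.167 0.124]
side (311, 263) [0.4797 0.1645 0.124 ]
top (299.5, 222) [0.4803 0.038  0.132 ]
side (329, 199) [0.4784 0.0423 0.132 ]
top (209, 163) [0.5963 0.2075 0.106 ]
top (344, 162) [ 0.5937 -0.0486  0.106 ]
top (344, 250) [ 0.4283 -0.0442  0.106 ]
top (208, 250) [0.4318 0.2092 0.106 ]
```

View pics/c1.png

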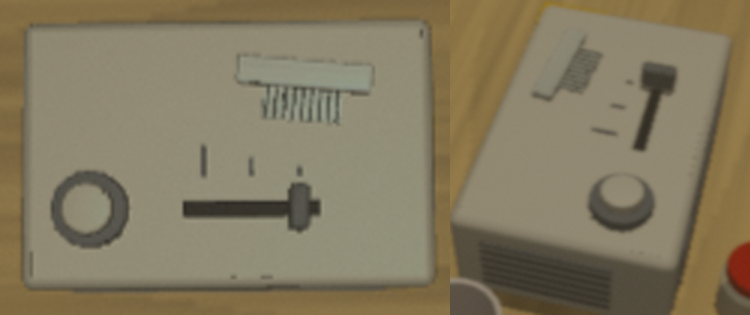

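Both views give the same positions within 4 mm. The lever top is near (0.478, 0.039), the button near (0.479, 0.166), the yaw is about -0.01, and their spacing is 0.13 m as expected. I'll shut the fingers, turn the jaw axis along world x and go above the spot behind the lever.

```bash
python3 -m creep '[[[19,-32,0,0,0,-5],[19,-32,0,0,0,-5],[19,-32,0,0,0,-5],[19,-32,0,0,0,-5],[19,-32,0,0,0,-5]]]' 1 30
python3 -m creep '[[[19,-32,0,0,0,-5],[19,-32,0,0,0,-5],[19,-32,0,0,0,-5],[19,-32,0,0,0,-5],[19,-32,0,0,0,-5]]]'
python3 -m creep '[[[19,-32,0,0,0,-5],[19,-32,0,0,0,-5],[19,-32,0,0,0,-4],[19,-32,0,0,0,-4],[0,0,0,0,0,0]]]'
```

```text
time: 0.52
tool_pos: [0.2905, 0.3252, 0.4014]
tool_rot: [-3.138, -0.002, 2.315]
contact_force: [1.3, -0.3, 0.5]
opening: 0.0633
time: 0.93
tool_pos: [0.3871, 0.1566, 0.4006]
tool_rot: [-3.136, -0.002, 1.858]
contact_force: [0.4, -0.4, -0.4]
opening: 0.0296
time: 1.35
tool_pos: [0.4673, 0.0162, 0.3998]
tool_rot: [-3.137, -0.001, 1.517]
contact_force: [-1.0, 0.2, 0.2]
opening: 0.0005
```

```bash
python3 -m creep '[[[11,-10,-25,0,0,3],[0,0,-25,0,0,0],[0,0,-25,0,0,0],[0,0,-10,0,0,0],[0,0,0,0,0,0]]]'
python3 - <<'E'
from h import *
s=robot.observe();print(s["tool_pos"],s["tool_rot"],s["contact_force"])
a=viewer.read_camera("top");b=viewer.read_camera("side")
print(proj("top",s["tool_pos"]-[0,0,.178]),proj("side",s["tool_pos"]-[0,0,.178]))
cv2.imwrite("pics/c2.png",np.hstack([cv2.resize(a[155:260,200:350],None,fx=2.6,fy=2.6),cv2.resize(b[130:235,225:375],None,fx=2.6,fy=2.6)]))
E
```

```text
time: 1.77
tool_pos: [0.4789, 0.003, 0.3112]
tool_rot: [-3.138, -0.001, 1.567]
contact_force: [-1.1, -0.4, 1.2]
opening: 0.0007
[0.47892271 0.00300982 0.31115423] [-3.13751494e+00 -1.20317447e-03  1.56680484e+00] [-1.08126401 -0.36305103  1.19893473]
[np.float64(318.9219671675555), np.float64(222.43600967071768)] [np.float64(333.4348586839441), np.float64(181.44796727829257)]
```

View pics/c2.png

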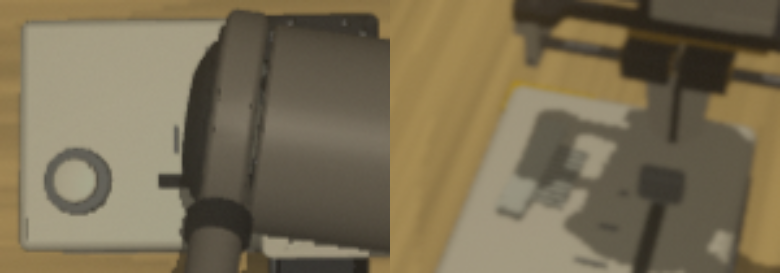

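The side view shows the shut fingertips at crop (675,140), in line with the slot and clear behind the lever at (660,182). The top view is blocked by the arm. I'll go down and approach.

```bash
python3 -m creep '[[[0,0,-9,0,0,0],[0,0,-8,0,0,0],[0,0,0,0,0,0]]]'
python3 -m creep '[[[0,8,0,0,0,0],[0,5,0,0,0,0],[0,3,0,0,0,0],[0,0,0,0,0,0]]]'
```

```text
time: 2.12
tool_pos: [0.4801, 0.0037, 0.2974]
tool_rot: [3.137, -0.0, 1.569]
contact_force: [0.3, -0.1, 0.1]
opening: 0.0001
time: 2.45
tool_pos: [0.4802, 0.021, 0.2981]
tool_rot: [3.136, 0.002, 1.569]
contact_force: [0.2, -6.9, -4.2]
opening: 0.0002
```

```bash
for i in 1 2; do python3 -m creep '[[[0,3,0,0,0,0],[0,3,0,0,0,0]]]'; done; python3 -m creep '[[[0,3,0,0,0,0]]]'
```

```text
time: 2.62
tool_pos: [0.4803, 0.0259, 0.2982]
tool_rot: [3.136, 0.007, 1.571]
contact_force: [-1.2, -7.0, -2.2]
opening: 0.0003
time: 2.78
tool_pos: [0.4803, 0.031, 0.2982]
tool_rot: [3.136, 0.011, 1.572]
contact_force: [0.4, -5.0, -2.4]
opening: 0.0008
time: 2.87
tool_pos: [0.4803, 0.0338, 0.2982]
tool_rot: [3.136, 0.012, 1.572]
contact_force: [0.9, -3.3, -2.5]
opening: 0.0004
```

```bash
for i in 1 2 3 4; do python3 -m creep '[[[0,4,0,0,0,0],[0,3,0,0,0,0]]]' | egrep 'pos|force'; done
```

```text
tool_pos: [0.4803, 0.0414, 0.2983]
contact_force: [-1.1, -0.1, 0.1]
tool_pos: [0.4804, 0.0497, 0.2988]
contact_force: [0.6, -0.5, -0.3]
tool_pos: [0.4804, 0.057, 0.299]
contact_force: [0.3, -8.9, -2.1]
tool_pos: [0.4804, 0.0638, 0.299]
contact_force: [0.1, -4.0, -0.4]
```

The force profile is as expected: it broke out of the off stop, the lever jumped to notch 1, and it's now leaving that notch.

```bash
for i in 1 2 ; do python3 -m creep '[[[0,4,0,0,0,0],[0,3,0,0,0,0]]]' | egrep 'pos|force'; done; for i in 1 2 3; do python3 -m creep '[[[0,2,0,0,0,0]]]' | egrep 'pos|force';done
```

```text
tool_pos: [0.4805, 0.0714, 0.299]
contact_force: [-0.7, -0.7, -1.3]
tool_pos: [0.4804, 0.0798, 0.2991]
contact_force: [0.5, 0.5, 0.1]
tool_pos: [0.4804, 0.0825, 0.2992]
contact_force: [0.2, -0.9, -0.1]
tool_pos: [0.4804, 0.0839, 0.2993]
contact_force: [-0.2, -20.7, -0.0]
tool_pos: [0.4805, 0.0846, 0.2993]
contact_force: [-0.5, -16.0, -0.1]
```

The end stop was felt at y≈0.083, about 61 mm after first contact. I'll back off and rise, then move clear to check.

```bash
python3 -m creep '[[[0,-6,0,0,0,0],[0,-6,10,0,0,0],[0,0,25,0,0,0],[0,0,25,0,0,0],[0,-30,10,0,0,0]]]'|egrep 'pos|force'
python3 -m creep '[[[0,-35,0,0,0,0],[0,-35,0,0,0,0],[0,-35,0,0,0,0],[0,0,0,0,0,0]]]'
python3 - <<'E'
from h import *
a=viewer.read_camera("top");b=viewer.read_camera("side")
cv2.imwrite("pics/c3.png",np.hstack([cv2.resize(a[155:260,200:350],None,fx=2.6,fy=2.6),cv2.resize(b[160:265,225:375],None,fx=2.6,fy=2.6)]))
E
```

```text
tool_pos: [0.4793, 0.0442, 0.3709]
contact_force: [0.4, -1.1, -0.6]
time: 4.87
tool_pos: [0.4793, -0.0665, 0.3788]
tool_rot: [3.128, 0.023, 1.584]
contact_force: [0.8, -0.1, -0.8]
opening: 0.0006
```

View pics/c3.png

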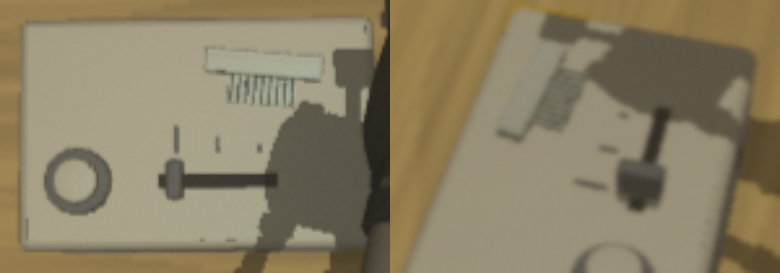

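The lever tab is at the longest mark, the second stop, at top-image px (267,223.5). The button is unmoved at (229.6,224.5) and the comb hasn't moved on the deck. Next, over the button, with the small tilt taken out.

```bash
python3 -m creep '[[[0,35,0,1.3,0.8,0],[0,35,0,0,0,0],[0,35,0,0,0,0],[0,35,0,0,0,0],[0,35,0,0,0,0]]]'|egrep 'pos|force'
python3 -m creep '[[[0,35,0,0,0,0],[0,15,0,0,0,0],[0,0,0,0,0,0]]]'
```

```text
tool_pos: [0.4774, 0.1175, 0.3799]
contact_force: [0.6, 0.0, 1.4]
time: 5.63
tool_pos: [0.4738, 0.1798, 0.3808]
tool_rot: [-3.139, -0.01, 1.587]
contact_force: [-0.0, -0.4, 0.3]
opening: 0.0002
```

Run:
```python
from h import *
print(ray("top",(267.3,223.5),.132),ray("top",(229.6,224.6),.124))
```

```text
[0.47846409 0.09632174 0.132     ] [0.47785054 0.1659443  0.124     ]
```

```bash
python3 -m creep '[[[4,-13,-20,0,-0.2,-1],[0,0,-22,0,0,0],[0,0,-20,0,0,0],[0,0,-6,0,0,0],[0,0,0,0,0,0]]]'
python3 - <<'E'
from h import *
s=robot.observe();print(s["tool_pos"],s["tool_rot"])
cv2.imwrite("pics/c4.png",cv2.resize(viewer.read_camera("side")[160:310,225:375],None,fx=3.5,fy=3.5))
E
```

```text
time: 6.05
tool_pos: [0.4748, 0.1718, 0.3128]
tool_rot: [3.138, -0.012, 1.58]
contact_force: [-0.2, -0.6, -0.2]
opening: 0.0003
[0.47477415 0.17178951 0.31278282] [ 3.1382216  -0.01220584  1.58040088]
```

View pics/c4.png

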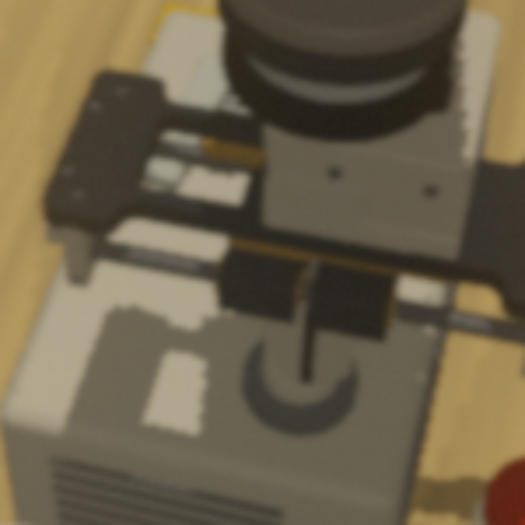

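The fingertips (crop ≈(305,380)) are over the button but a few mm far in +y. I'll centre them and press in small steps.

```bash
python3 -m creep '[[[4,-8,0,-0.6,0,0],[0,0,-4,0,0,0],[0,0,-4,0,0,0]]]'
python3 -m creep '[[[0,0,-3,0,0,0],[0,0,-2,0,0,0]]]'
```

```text
time: 6.35
tool_pos: [0.4801, 0.1632, 0.3084]
tool_rot: [3.132, -0.002, 1.581]
contact_force: [0.2, -0.5, 0.7]
opening: 0.0006
time: 6.52
tool_pos: [0.4804, 0.1628, 0.3039]
tool_rot: [3.131, -0.002, 1.58]
contact_force: [-2.9, 1.2, 2.8]
opening: 0.0005
```

```bash
for i in 1 2 3 4; do python3 -m creep '[[[0,0,-2,0,0,0]]]'|egrep 'pos|force'; done
```

```text
tool_pos: [0.4803, 0.1628, 0.302]
contact_force: [-1.4, -0.1, 3.2]
tool_pos: [0.4803, 0.1628, 0.3002]
contact_force: [-1.6, -0.7, 3.7]
tool_pos: [0.4803, 0.1628, 0.2997]
contact_force: [-8.7, -2.2, 31.1]
tool_pos: [0.4801, 0.1628, 0.2997]
contact_force: [-9.4, -2.1, 26.0]
```

Hard stop reached at z≈0.2997. I'll release slowly to measure how far the button travelled.

```bash
for i in 1 2 3 4 5 6; do python3 -m creep '[[[0,0,1.5,0,0,0]]]'|egrep 'pos|force'; done
```

```text
tool_pos: [0.4798, 0.1628, 0.3022]
contact_force: [-1.3, -0.3, 3.4]
tool_pos: [0.4797, 0.1629, 0.3043]
contact_force: [-0.5, -1.3, 3.1]
tool_pos: [0.4796, 0.1629, 0.306]
contact_force: [-1.1, -0.5, 0.5]
tool_pos: [0.4796, 0.1629, 0.3075]
contact_force: [0.6, 0.8, -0.4]
tool_pos: [0.4797, 0.1629, 0.3089]
contact_force: [-0.0, -0.5, 0.5]
tool_pos: [0.4798, 0.1629, 0.3102]
contact_force: [-0.4, -0.4, 0.1]
```

Contact was lost at z≈0.305, so the travel was about 5.5–6 mm, a full press. Now I'll rise clear and check.

```bash
python3 -m creep '[[[0,0,20,0,0,0],[0,0,30,0,0,0],[0,0,30,0,0,0],[0,-40,10,0,0,0],[0,-40,0,0,0,0]]]'|egrep 'pos|force'
python3 -m creep '[[[0,-40,0,0,0,0],[0,-40,0,0,0,0],[0,-40,0,0,0,0],[0,-40,0,0,0,0],[0,0,0,0,0,0]]]'
python3 - <<'E'
from h import *
a=viewer.read_camera("top");b=viewer.read_camera("side")
cv2.imwrite("pics/c5.png",np.hstack([cv2.resize(a[150:300,150:390],(480,300)),cv2.resize(b[160:310,225:385],(320,300))]))
E
```

```text
tool_pos: [0.4791, 0.0866, 0.4015]
contact_force: [1.0, -0.1, -0.4]
time: 8.18
tool_pos: [0.4782, -0.0843, 0.4032]
tool_rot: [3.126, 0.001, 1.591]
contact_force: [0.4, -0.7, 0.4]
opening: 0.0002
```

View pics/c5.png

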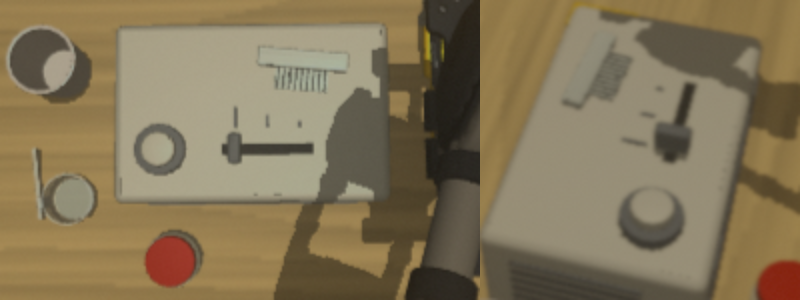

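The lever is still at the second stop (crop (233,148) = px (266.5,224)). The button is out, the dryer hasn't moved (left edge at px 208), and the jar, scoop, mug and comb look unmoved. The hand is clear, so I'm handing in.

```bash
python3 -c "
from cell import robot
print(robot.hand_in())"
```

```text
the job is handed in; nothing more can be done
None
```

The lever is at the second stop and the start button has been pressed and is back out. I handed the job in at about 8 s of the 40 s; it gave no verdict.

- **Lever:** I pushed it with shut fingertips past the first notch until it met the end stop, about 61 mm after first contact. The highest push I read was about 21 N, at the end stop, against the 35 N limit. That is above the 14 N at which the dryer slips, but its edge hadn't visibly moved in the last picture.
- **Button:** I pressed it to a hard stop, about 5.5–6 mm going by where contact was lost on release. The force there peaked at about 31 N down and 9 N sideways, well above the button's 5 N, so the last step was harder than needed.
- **Last pictures:** The lever stands at the second stop's mark and the button is out. The dryer, comb, jar, scoop and mug look unmoved, and the hand is high and clear.
- **Not checked:** The arm hid the brush in the last pictures. The fingers never went near it at low height.
- **Disagreements:** The side and top views differed by up to 4 mm in y. The measured height at the hard stop was about 4 mm above what I calculated, so I judged the press by force and travel instead.

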